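Hang the gap gauge on the hook inside the gauge cabinet

TASK

Lift the gap gauge out of its wooden stand by the handle, pass it down through the opening in the top of the gauge cabinet without touching the frame round the opening, and hang it by its slot on the hook inside; the hook is clamped somewhere along its rail, so find it gently by feel. Once the gauge has dropped behind the hook's upturned tip, tug it lightly towards the front of the cabinet to make sure it is caught, then let go and leave it hanging still. Leave the sleeves, the loupe and everything else where they are.

Things in the scene. Friction and masses are not known exactly. Their poses are not given: they have to be found in the camera images.
- gauge_grip (a point): Middle of the black handle of the gap gauge, a steel gauge 140 mm long, 0.17 to 0.31 kg, standing upright in its stand, handle up. Handle: 24 mm wide (y), 13 mm thick (x), from 34 mm below to 20 mm above this point. z runs up along the gauge; front and back are alike. Below the handle come the eye plate and, lowest, the fork; the lower end is 120 mm below this point.
- gauge_eye (a point): Centre of the hanging slot in the gauge, 61 mm below the middle of the handle. Slot 10.5 mm wide (y), 26 mm tall (z), right through along x. The plate round it is 34 mm wide, 8 mm thick, from 29 mm above this point to 13 mm below; there the fork begins, 50 mm wide, 12 mm thick, ending 59 mm below this point. Axes as for the handle.
- gauge: The same gap gauge; origin at the centre of its lower (fork) end, 120 mm below the middle of the handle; axes as for the handle.
- stand: Wooden block 46 x 78 x 34 mm (x, y, z), fixed; origin at the centre of its underside. The gauge's fork stands 22 mm deep in a slot in its top, 15 x 53 mm (1.5 mm of play).
- cabinet: Grey sheet-steel gauge cabinet, fixed, 112 mm deep (x), 200 mm long (y), 140 mm high; front (-x, with dial and vents) towards the robot; origin at the centre of its underside. In its top an opening, 68 mm (x) by 150 mm (y), centred; empty inside but for a rail with one hook. A gauge hung on the hook has its slot's centre 108 mm above this origin and 6 to 15 mm behind it (+x).
- hook_rail (a point): Point inside the cabinet, 118 mm above its origin, at the height of the hook's rod; cabinet's axes. The hook: a level rod 6 mm thick along x, from a clamp block (14 mm wide, front face at x = +19 mm here) forward to an upturned tip (front face x = -4 mm, rear face +2 mm, top 13 mm above here). Its y is NOT known: anywhere from -20 to +20 mm. It stays put when touched gently (under 20 N).
- mouth_frame: Raised aluminium frame round the opening on the cabinet's top, fixed to it, not to be touched. Inner edge 68 mm (x) by 150 mm (y), top 146 mm above the cabinet's underside; origin at the centre of the opening, 139 mm above the cabinet's underside; cabinet's axes.
- sleeve_1: Ground steel sleeve, 25 mm across, 30 mm high, loose beside the stand; origin at the centre of its underside. Bystander.
- sleeve_2: A second such sleeve, 25 mm across, 30 mm high. Bystander.
- loupe: Black eye loupe, 33 mm across, 30 mm high, loose on the other side of the stand; origin at the centre of its underside. Bystander.

How it is judged:
On the way:
1. with the gauge down on the hook behind its upturned tip, it is tugged forward so that it bears on the tip with 3 N or more (contact force between gauge and cabinet above 3 N and x of gauge_eye in the frame of cabinet between 0.002 and 0.0085 m and z of gauge_eye in the frame of cabinet between 0.103 and 0.113 m and contact force between gauge and the fingers above 0.5 N), for 0.1 s.
At the end, for the whole second after the job is handed in: The gauge hangs on the hook's rod inside the cabinet, let go and still (under 30 mm/s), upright within 0.2 rad, its slot centre 104 to 112 mm above the cabinet's underside, 2 to 19 mm behind the cabinet's middle and within 27 mm of the middle along the rail (z of gauge_eye in the frame of cabinet between 0.104 and 0.112 m and x of gauge_eye in the frame of cabinet between 0.002 and 0.019 m and y of gauge_eye in the frame of cabinet between -0.027 and 0.027 m and angle between gauge's own z axis and vertical below 0.2 rad and linear speed of gauge below 0.03 m/s); the robot touches nothing.
It fails at once if the frame round the opening is touched (more than 1 N) (contact force between mouth_frame and anything else above 1 N).
It fails at once if the gauge is forced against the hook or the cabinet with more than 20 N (contact force between gauge and cabinet above 20 N).
It fails at once if the robot's arm or gripper bears on the cabinet with more than 5 N (contact force between any of the fingers, the arm and cabinet above 5 N).
It fails at once if a sleeve or the loupe is shifted by more than 15 mm (distance of any of sleeve_1, sleeve_2, loupe from where it was at the start of the episode above 0.015 m).
It also fails if it takes over 64 s, if anything falls off the work surface, if the arm or the gripper's body presses on something with over 40 N, if the wrist force passes 120 N, or if a joint passes its speed limit or range.

ROBOT

A 6-joint arm with a two-finger parallel gripper is mounted at the origin on a cart in front of the work surface, level with it; the furniture and walls round the work are solid. World frame = base frame: x ahead of the robot, y to its left, z up, the work surface at z = 0. Lengths are in m, angles in rad, forces in N, time in s.
With the tool pointing down it reaches from about 0.325 to 0.9 m from the base axis. Payload 6.1 kg.
Tool frame: the origin (TCP) lies midway between the tips of the shut fingers; the grasp point (between the pads) lies 19 mm behind it; z points along the fingers, y is the line along which they close (so a half turn about z gives the same grasp; the last joint's range is limited). The gripper opens to 87 mm and grips with 3 to 60 N. Pads are 19 mm wide; open, the fingers measure 117 mm over their backs; the gripper's body (75 mm by 190 mm) begins 51 mm behind the grasp point.
Start: joints at [-1.241, 0.22, 1.526, -0, 1.395, -0.126], TCP at [0.275, -0.561, 0.223] pointing down, gripper open.
Joint ranges: [-2.98, 2.98], [-0.91, 2.08], [0.09, 2.57], [-1.24, 4.39], [0.2, 2.65], [-2.68, 2.68]. Speed limits (rad/s): [2.57, 2.57, 3.01, 3.14, 3.14, 3.14].

INTERFACE

Orientations are given as a rotation vector (axis times angle).
In Python, from plant import env gives the robot as it stands.
- The arm moves only by the tool servo_tool, never from a script. Its argument "targets" is a list of rows, each a list of 7 numbers: the closure in counts, from 0 (fully open) to 255 (shut), then the shift along the tool's x, y, z in mm, then the turn, a rotation vector about the tool's x, y, z in rad. A call has 1 to 10 rows; each row shifts and turns the commanded pose from where the row before left it, along the tool's axes as they then stand; what a row does not reach is not made up. A row lasts 1/12 s, in which the tool goes at most 41.7 mm and 7.16 degrees, less where a joint would pass 70% of its speed; a pose out of reach is approached as far as the arm can. A call with a gripper value outside its range is refused whole. The fingers move at their own pace and stop on an object; "force" is the grip in N (left out, the last holds). Time passes only in rows, so rows that do not move let the fingers close. It gives the time, the measured TCP pose, the force, the opening and the grip force at its end, in the units of the state.
- env.sense(): the state, without advancing time (a new reading comes with each control period).
- env.capture(name): name is "scene" or "top"; returns the picture (480x640x3 uint8, red, green, blue); there is no depth.
- env.camera_model(name): a dict with "vfov" (degrees; the focal length in pixels is half the picture's height over the tangent of half this angle, whatever the lens; pixels are square), "cx", "cy" (the principal point, pixels), "extrinsics" (4x4, takes a point from camera to world coordinates). Camera axes: x right, y down, z forward; pixel columns grow to the right and rows downward; lengths in m; the calibration is good to about 2 mm. A picture is of the moment at which its call begins. camera_model takes no time and is no camera call.
- env.close_job(): hands the job in; it is judged then, once.
The state is a dict: "t": time; "joint_positions": joint angles; "dq": joint speeds; "effort": joint torques, N m; "eef_pos": TCP position; "ee_rot": TCP orientation; "force": force on the tool from outside, world axes, zero at the start; "torque": the same for the moment, N m; "width": opening from 0.0 (shut) to 1.0 (fully open); "finger_force": force on a finger pad.
Only numpy, scipy, OpenCV 4.12 (cv2) and the standard library are available. Lean on these libraries where they do the work, as an engineer would, in place of code of your own. Each camera call takes 0.05 s, during which the arm holds its last target. There are 200 camera calls.

## Working session

There is one attempt and no reset: what is moved stays moved. The work goes in short steps, Python scripts to look and compute and a tool call to move; the robot and the scene stay as the last step left them, time stands still between calls to the robot, and variables do not carry over. Pictures are saved under pics/ and viewed, at most 13 in all, crops included, and the job is handed in when it is done.

Besides the shell and the picture viewer there is one more tool, called after "Emit:" as name(argument=value, ...), one argument or row to a line, values as JSON. servo_tool: Moves the arm, as the interface text tells. Its arguments: {"type":"object","properties":{"targets":{"type":"array"},"force":{"type":"number"}},"required":["targets"]}

```bash
mkdir -p pics; python3 - <<'E'
from plant import env
import cv2
for n in ("scene","top"):
    cv2.imwrite(f"pics/{n}0.png",env.capture(n)[:,:,::-1]); m=env.camera_model(n); print(n,m)
s=env.sense(); print(s)
E
```

```text
scene {'vfov': 42.534502190071876, 'cx': 309.39980262450234, 'cy': 238.55309710723043, 'extrinsics': array([[-0.73796704, -0.39878937,  0.5444003 ,  0.00353926],
       [-0.67444794,  0.40846353, -0.6150427 ,  0.50252225],
       [ 0.02290482, -0.8210509 , -0.57039529,  0.64981859],
       [ 0.        ,  0.        ,  0.        ,  1.        ]])}
top {'vfov': 52.00391765800185, 'cx': 316.1892911819095, 'cy': 239.46454297330433, 'extrinsics': array([[ 0.00528322, -0.99707071,  0.07630265,  0.44423479],
       [-0.99993147, -0.00447037,  0.01081986, -0.05167897],
       [-0.01044707, -0.07635459, -0.997026  ,  0.94743937],
       [ 0.        ,  0.        ,  0.        ,  1.        ]])}
{'t': 0.1, 'joint_positions': array([-1.24107704e+00,  2.21140552e-01,  1.52753183e+00, -1.87658458e-05,
        1.39472147e+00, -1.26108854e-01]), 'dq': array([ 0.00010995, -0.00071434, -0.00291261, -0.00067035, -0.00018937,
       -0.00074165]), 'effort': array([ 1.14338829e-03, -4.95943451e+01, -3.88518798e+01,  7.01140822e-02,
        5.15554729e-02, -2.73701471e-05]), 'eef_pos': array([ 0.27492428, -0.56063615,  0.22153223]), 'ee_rot': array([-3.05860562e+00, -7.09430987e-01,  3.16228114e-04]), 'force': array([-0.45004485, -0.28950304,  0.85074917]), 'torque': array([0.04243025, 0.01331197, 0.00281689]), 'finger_force': 0.0, 'width': 1.007431173274131}
```

View pics/scene0.png

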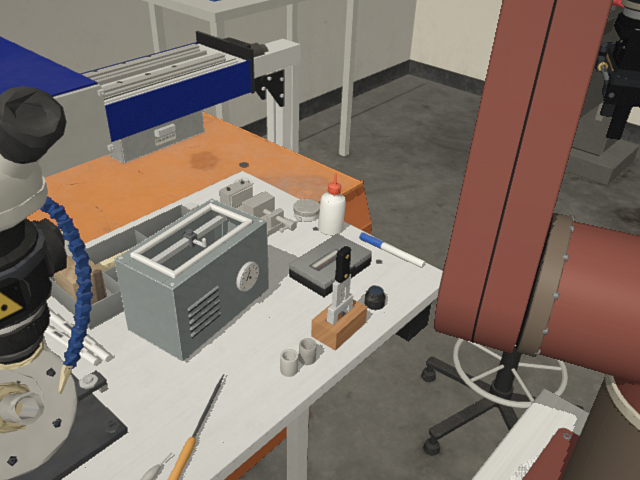

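View pics/top0.png

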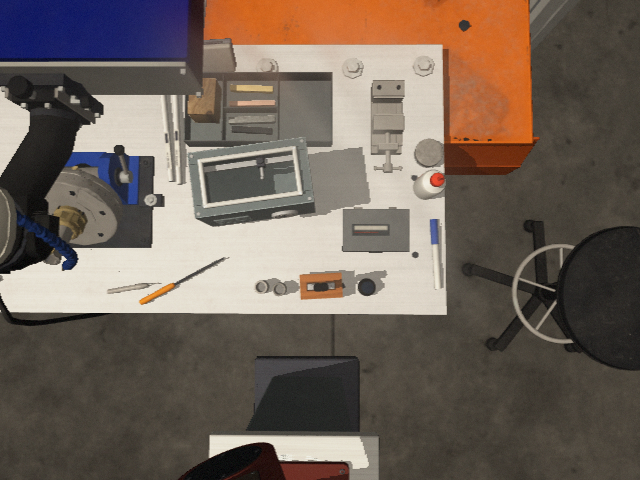

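```bash
python3 - <<'E'
import cv2,numpy as np
t=cv2.imread("pics/top0.png"); s=cv2.imread("pics/scene0.png")
R=lambda i,x,y,w,h,k:cv2.resize(i[y:y+h,x:x+w],None,fx=k,fy=k,interpolation=cv2.INTER_CUBIC)
cv2.imwrite("pics/c1.png",np.vstack([R(t,185,130,140,65,5),R(t,250,265,140,40,5)]))
cv2.imwrite("pics/c2.png",R(s,110,190,170,170,3.5))
cv2.imwrite("pics/c3.png",R(s,300,235,100,120,5))
E
```

```text
(no output)
```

View pics/c1.png

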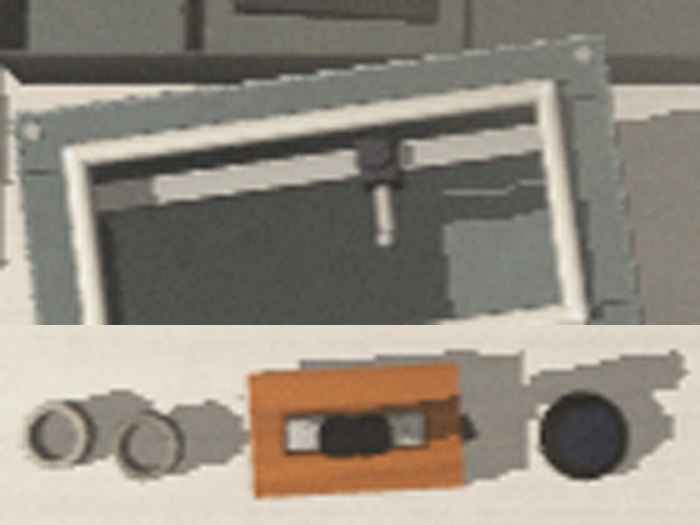

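View pics/c2.png

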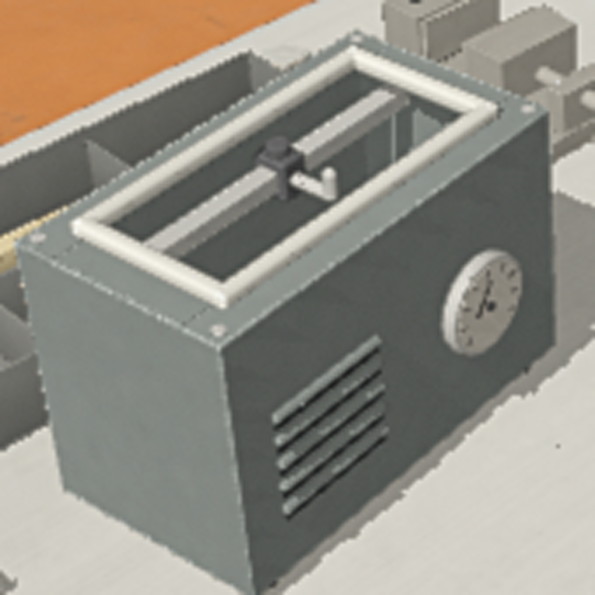

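View pics/c3.png

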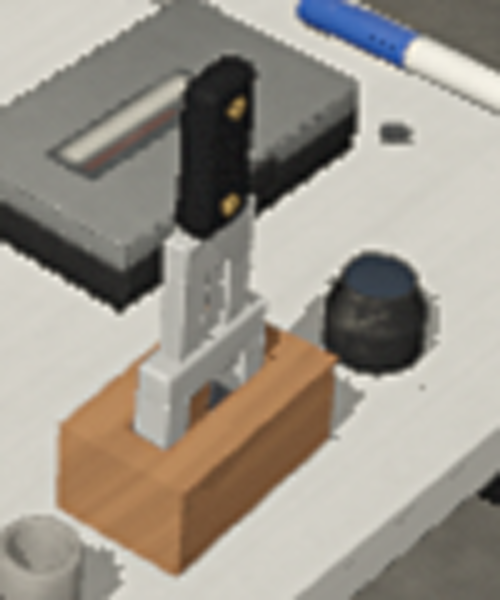

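```bash
cat > fit.py <<'E'
import numpy as np
from scipy.optimize import least_squares
from plant import env
M={n:env.camera_model(n) for n in("scene","top")}
def proj(n,P):
    m=M[n];E=m["extrinsics"];p=(np.asarray(P)-E[:3,3])@E[:3,:3];f=240/np.tan(np.radians(m["vfov"])/2)
    return p[...,:2]/p[...,2:]*f+[m["cx"],m["cy"]]
def w(q,L):
    c,s=np.cos(q[2]),np.sin(q[2]);L=np.asarray(L,float)
    return np.c_[q[0]+c*L[:,0]-s*L[:,1],q[1]+s*L[:,0]+c*L[:,1],L[:,2]]
def fit(obs,q0,bias=False):
    def r(q):
        return np.concatenate([(proj(n,w(q,[l]))[0]-uv) for n,l,uv in obs])
    s=least_squares(r,q0,loss="soft_l1");print(np.round(s.x,4));print(np.round(r(s.x).reshape(-1,2),1).tolist());return s.x
E
cat > m1.py <<'E'
from fit import *
C=[("top",(.056,.1,.14),(188.4,153)),("top",(.056,-.1,.14),(306,137.4)),
("scene",(-.056,.1,.14),(172.9,289.4)),("scene",(.056,.1,.14),(115.1,258.6)),("scene",(-.056,-.1,.14),(267.7,220)),("scene",(.056,-.1,.14),(211.4,200)),
("scene",(-.056,.1,0),(182.9,359.1)),("scene",(.056,.1,0),(128.6,330)),("scene",(-.056,-.1,0),(268.6,288.6))]
S=[("scene",(.023,.039,.034),(312,320)),("scene",(-.023,.039,.034),(336.4,333.4)),("scene",(-.023,-.039,.034),(367,306.6)),("scene",(-.023,.039,0),(336.4,349.6)),("scene",(.023,.039,0),(312,335)),
("top",(.023,.039,.034),(299.6,275)),("top",(.023,-.039,.034),(341.6,272.8)),("top",(-.023,-.039,.034),(343,297.4)),("top",(-.023,.039,.034),(301.4,299.4))]
for X,q in((C,[.5,.08,.1]),(S,[.38,-.06,0])):
    for k in("scene","top",None):
        O=[o for o in X if k in(None,o[0])]
        b=fit(O,q)
    if X is C:c=b
r=lambda y:np.concatenate([proj("top",w(c,[(-.001,y[0],.131)]))[0]-(262.2,177.5),proj("scene",w(c,[(-.001,y[0],.131)]))[0]-(204.3,239.1)])
s=least_squares(r,[0.]);print("hook y",s.x,r(s.x))
E
python3 m1.py
```

```text
[0.6113 0.0663 0.1422]
[[0.2, -2.0], [-1.3, -1.6], [-0.2, -0.7], [0.3, -3.4], [0.4, 4.7], [-0.0, 1.9], [0.3, 2.2]]
[0.6082 0.0657 0.1365]
[[-0.5, 0.0], [0.5, -0.1]]
[0.61   0.0667 0.1398]
[[-1.1, -0.8], [-0.3, -1.3], [0.3, -1.5], [-1.1, -1.2], [0.3, -0.2], [0.8, -3.0], [0.5, 5.3], [0.2, 2.3], [0.7, 2.7]]
[ 0.4276 -0.0508  0.0616]
[[-0.0, -0.8], [0.5, -0.2], [0.7, -0.7], [-0.6, 0.6], [-0.6, 1.0]]
[ 0.4277 -0.0518  0.0592]
[[0.1, -0.2], [0.1, -0.3], [0.2, 0.1], [-0.4, 0.4]]
[ 0.4277 -0.0514  0.0583]
[[0.1, -1.1], [0.6, -0.4], [0.9, -0.9], [-0.5, 0.3], [-0.4, 0.7], [-0.2, -0.2], [-0.1, -0.3], [-0.1, 0.1], [-0.7, 0.3]]
hook y [-0.0172412] [-0.54672441 -0.33325515 -0.41336158 -1.5594731 ]
```

```bash
cat > hp.py <<'E'
import numpy as np
from scipy.spatial.transform import Rotation as R
from plant import env
def to(p,yaw,verbose=True):
    "needed tool-frame shift (mm) then turn so tool y points at yaw (mod pi), z down"
    s=env.sense();T=R.from_rotvec(s["ee_rot"])
    y=np.array([np.cos(yaw),np.sin(yaw),0])
    if y@T.as_matrix()[:,1]<0:y=-y
    z=np.array([0,0,-1.]);D=R.from_matrix(np.c_[np.cross(y,z),y,z])
    print("shift",np.round(T.inv().apply(p-s["eef_pos"])*1e3,1),"turn",np.round((T.inv()*D).as_rotvec(),3))
    print("axes",T.as_matrix().round(2).tolist(),"t",s["t"],"p",s["eef_pos"].round(4),"F",s["force"].round(2),"w",s["width"],"j",s["joint_positions"].round(2))
E
sed -i 's/^("scene",(-.056,.1,0).*$/]/' m1.py; sed -i 's/s=least_squares/s=least_squares/' m1.py
python3 m1.py | sed -n '1,6p;$p'
python3 -c "
from hp import *
to(np.array([.4277,-.0514,.223]),.0585)"
```

```text
[0.608  0.0686 0.1454]
[[0.5, -0.1], [-1.4, 0.2], [0.1, 0.6], [0.2, -2.1]]
[0.6082 0.0657 0.1365]
[[-0.5, 0.0], [0.5, -0.1]]
[0.6083 0.0676 0.1395]
[[-1.7, 0.1], [-0.8, -0.3], [0.5, -0.6], [-0.9, -0.5], [0.6, 0.5], [1.0, -2.4]]
hook y [-0.0179859] [-0.65256684  0.58833568  0.19375388 -1.08993492]
shift [ 361.3 -390.    -0.7] turn [-1.000e-03 -1.000e-03 -1.173e+00]
axes [[0.9, 0.44, -0.0], [0.44, -0.9, 0.0], [0.0, -0.0, -1.0]] t 0.1 p [ 0.2749 -0.5606  0.2215] F [-0.45 -0.29  0.85] w 1.007431173274131 j [-1.24  0.22  1.53 -0.    1.39 -0.13]
```

Emit:
servo_tool(
  targets=[
    [0, 24, -26, 0, 0, 0, 0],
    [0, 24, -26, 0, 0, 0, 0],
    [0, 24, -26, 0, 0, 0, 0],
    [0, 24, -26, 0, 0, 0, 0],
    [0, 24, -26, 0, 0, 0, 0],
    [0, 24, -26, 0, 0, 0, 0],
    [0, 24, -26, 0, 0, 0, 0],
    [0, 24, -26, 0, 0, 0, 0],
    [0, 24, -26, 0, 0, 0, 0],
    [0, 24, -26, 0, 0, 0, 0],
  ],
)

```text
t: 0.93
eef_pos: [0.376, -0.2203, 0.2222]
ee_rot: [-3.06, -0.709, 0.0]
force: [1.7, 0.4, 0.3]
width: 1.002
finger_force: 0.0
```

Emit:
servo_tool(
  targets=[
    [0, 24, -26, 0, 0, 0, 0],
    [0, 24, -26, 0, 0, 0, 0],
    [0, 24, -26, 0, 0, 0, 0],
    [0, 24, -26, 0, 0, 0, 0],
    [0, 24, -26, 0, 0, 0, 0],
    [0, 0, 0, 0, 0, 0, -0.117],
    [0, 0, 0, 0, 0, 0, -0.117],
    [0, 0, 0, 0, 0, 0, -0.117],
    [0, 0, 0, 0, 0, 0, -0.117],
    [0, 0, 0, 0, 0, 0, -0.117],
  ],
)

```text
t: 1.77
eef_pos: [0.4264, -0.0522, 0.2221]
ee_rot: [-2.72, -1.571, 0.001]
force: [-0.5, 0.6, 0.2]
width: 1.0
finger_force: 0.0
```

Emit:
servo_tool(
  targets=[
    [0, 0, 0, 0, 0, 0, -0.117],
    [0, 0, 0, 0, 0, 0, -0.117],
    [0, 0, 0, 0, 0, 0, -0.117],
    [0, 0, 0, 0, 0, 0, -0.117],
    [0, 0, 0, 0, 0, 0, -0.117],
    [0, 0, 0, 0, 0, 0, 0],
    [0, 0, 0, 0, 0, 0, 0],
  ],
)

```text
t: 2.35
eef_pos: [0.4264, -0.0525, 0.2222]
ee_rot: [-2.163, -2.278, 0.0]
force: [0.6, -0.1, -0.8]
width: 1.002
finger_force: 0.0
```

```bash
python3 -c "
from hp import *
to(np.array([.4277,-.0514,.119]),.0585)
import cv2
t=env.capture('top')[:,:,::-1];s=env.capture('scene')[:,:,::-1]
cv2.imwrite('pics/p2.png',np.vstack([cv2.resize(t[225:325,240:400],None,fx=4,fy=4)[:300],cv2.resize(s[180:380,250:410],None,fx=4,fy=4)[:300]]))"
```

```text
shift [  1.    1.4 103.2] turn [-0.001 -0.    -0.007]
axes [[-0.05, 1.0, -0.0], [1.0, 0.05, 0.0], [0.0, -0.0, -1.0]] t 2.35 p [ 0.4264 -0.0525  0.2222] F [ 0.63 -0.08 -0.84] w 1.0021175619782892 j [-0.31 -0.27  2.01 -0.    1.4  -0.36]
```

Emit:
servo_tool(
  targets=[
    [0, 1, 1.4, 13, 0, 0, -0.007],
    [0, 0, 0, 15, 0, 0, 0],
    [0, 0, 0, 15, 0, 0, 0],
    [0, 0, 0, 15, 0, 0, 0],
    [0, 0, 0, 15, 0, 0, 0],
    [0, 0, 0, 15, 0, 0, 0],
    [0, 0, 0, 15, 0, 0, 0],
    [0, 0, 0, 0, 0, 0, 0],
    [0, 0, 0, 0, 0, 0, 0],
  ],
)

```text
t: 3.2
eef_pos: [0.4273, -0.0512, 0.119]
ee_rot: [-2.152, -2.286, 0.001]
force: [-0.4, -0.5, 0.2]
width: 1.002
finger_force: 0.0
```

Emit:
servo_tool(
  targets=[
    [255, 0, 0, 0, 0, 0, 0],
    [255, 0, 0, 0, 0, 0, 0],
    [255, 0, 0, 0, 0, 0, 0],
    [255, 0, 0, 0, 0, 0, 0],
    [255, 0, 0, 0, 0, 0, 0],
    [255, 0, 0, 0, 0, 0, 0],
    [255, 0, 0, 0, 0, 0, 0],
    [255, 0, 0, 0, 0, 0, 0],
    [255, 0, 0, 0, 0, 0, 0],
    [255, 0, 0, 0, 0, 0, 0],
  ],
  force=35,
)

```text
t: 4.03
eef_pos: [0.428, -0.0514, 0.1195]
ee_rot: [-2.151, -2.289, 0.0]
force: [0.4, -0.4, 0.1]
width: 0.328
finger_force: 0.0
```

```bash
python3 -c "
from hp import *
to(np.array([.4277,-.0514,.119]),.0585)
import cv2
t=env.capture('top')[:,:,::-1];s=env.capture('scene')[:,:,::-1]
cv2.imwrite('pics/p3.png',np.hstack([cv2.resize(t[225:325,260:380],None,fx=3,fy=3),cv2.resize(s[210:360,290:410],None,fx=3,fy=3)[:300]]))"
```

```text
shift [ 0.1 -0.3  0.5] turn [-0.    -0.     0.004]
axes [[-0.06, 1.0, -0.0], [1.0, 0.06, 0.0], [0.0, -0.0, -1.0]] t 4.0333 p [ 0.428  -0.0514  0.1195] F [ 0.37 -0.39  0.1 ] w 0.32848435453303304 j [-0.3  -0.15  2.11  0.    1.18 -0.37]
```

View pics/p3.png

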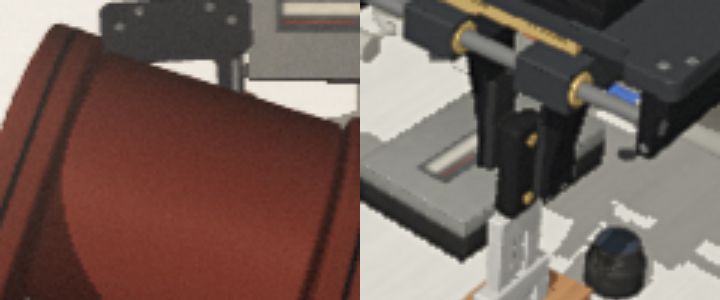

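Emit:
servo_tool(
  targets=[
    [255, 0, 0, 0, 0, 0, 0],
    [255, 0, 0, 0, 0, 0, 0],
    [255, 0, 0, 0, 0, 0, 0],
    [255, 0, 0, 0, 0, 0, 0],
    [255, 0, 0, 0, 0, 0, 0],
    [255, 0, 0, 0, 0, 0, 0],
    [255, 0, 0, 0, 0, 0, 0],
    [255, 0, 0, 0, 0, 0, 0],
  ],
)

```text
t: 4.8
eef_pos: [0.428, -0.0515, 0.1195]
ee_rot: [-2.152, -2.289, -0.0]
force: [0.3, 0.1, -1.3]
width: 0.145
finger_force: 34.9
```

Emit:
servo_tool(
  targets=[
    [255, 0, 0, -5, 0, 0, 0],
    [255, 0, 0, -10, 0, 0, 0],
    [255, 0, 0, -15, 0, 0, 0],
    [255, 0, 0, -20, 0, 0, 0],
    [255, 0, 0, -25, 0, 0, 0],
    [255, 0, 0, -25, 0, 0, 0],
    [255, 0, 0, -25, 0, 0, 0],
    [255, 0, 0, -25, 0, 0, 0],
    [255, 0, 0, -15, 0, 0, 0],
    [255, 0, 0, -5, 0, 0, 0],
  ],
)

```text
t: 5.63
eef_pos: [0.429, -0.0518, 0.2935]
ee_rot: [2.148, 2.286, 0.003]
force: [-0.7, -0.7, -1.8]
width: 0.148
finger_force: 34.9
```

Emit:
servo_tool(
  targets=[
    [255, 0, 0, 0, 0, 0, 0],
    [255, 0, 0, 0, 0, 0, 0],
    [255, 0, 0, 0, 0, 0, 0],
  ],
)

```text
t: 5.88
eef_pos: [0.4271, -0.0512, 0.288]
ee_rot: [-2.15, -2.287, 0.002]
force: [-0.5, -0.1, -1.9]
width: 0.151
finger_force: 34.9
```

```bash
cat > cab.py <<'E'
from hp import *
Q=np.array([.6083,.0670,.139]);HY=-.0178
def cab(x,y,z):  # gauge_eye in cabinet frame -> TCP world (grasp 6 mm above handle middle, dz measured)
    c,s=np.cos(Q[2]),np.sin(Q[2]);return np.array([Q[0]+c*x-s*y,Q[1]+s*x+c*y,z+.061+.006-.019+DZ])
DZ=.0
E
python3 -c "
from cab import *
to(cab(-.017,HY,.237),.139)
import cv2
t=env.capture('top')[:,:,::-1];s=env.capture('scene')[:,:,::-1]
cv2.imwrite('pics/p4.png',np.hstack([cv2.resize(t[150:325,230:390],None,fx=2.5,fy=2.5)[:420],cv2.resize(s[180:320,290:410],None,fx=3,fy=3)[:420]]))"
```

```text
shift [ 87.7 172.6   2.6] turn [-0.003 -0.001 -0.077]
axes [[-0.06, 1.0, -0.0], [1.0, 0.06, 0.0], [0.0, -0.0, -1.0]] t 5.8833 p [ 0.4271 -0.0512  0.288 ] F [-0.55 -0.15 -1.89] w 0.15096160626758406 j [-0.3  -0.3   1.91 -0.    1.53 -0.37]
```

View pics/p4.png

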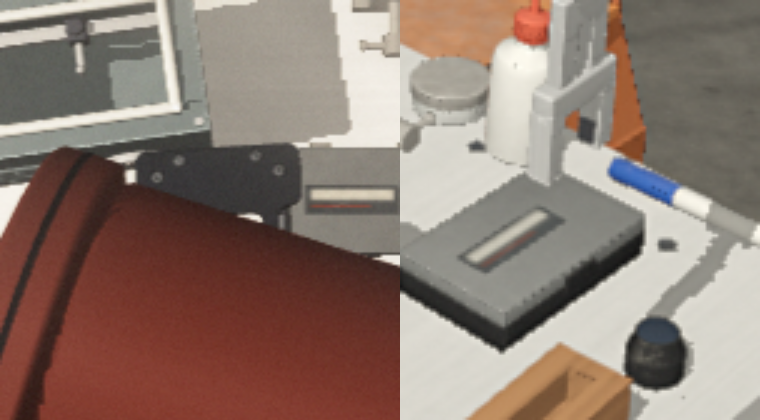

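Emit:
servo_tool(
  targets=[
    [255, 6, 12, 0, 0, 0, 0],
    [255, 11, 22, 0, 0, 0, 0],
    [255, 11, 22, 0, 0, 0, 0],
    [255, 11, 22, 0, 0, 0, 0],
    [255, 11, 22, 0, 0, 0, 0],
    [255, 11, 22, 0, 0, 0, 0],
    [255, 11, 21, 0, 0, 0, 0],
    [255, 10, 18, 0, 0, 0, 0],
    [255, 6, 12, 0, 0, 0, -0.035],
    [255, 0, 0, 0, 0, 0, -0.042],
  ],
)

```text
t: 6.82
eef_pos: [0.5964, 0.0486, 0.2874]
ee_rot: [-2.057, -2.372, 0.001]
force: [-0.2, 0.7, -1.9]
width: 0.146
finger_force: 34.9
```

Emit:
servo_tool(
  targets=[
    [255, 0, 0, 0, 0, 0, 0],
    [255, 0, 0, 0, 0, 0, 0],
    [255, 0, 0, 0, 0, 0, 0],
    [255, 0, 0, 0, 0, 0, 0],
  ],
)

```text
t: 7.15
eef_pos: [0.5949, 0.0468, 0.2893]
ee_rot: [-2.063, -2.369, 0.001]
force: [0.6, 0.3, -2.6]
width: 0.15
finger_force: 34.9
```

```bash
python3 -c "
from cab import *
to(cab(-.017,HY,.237),.139)
import cv2
t=env.capture('top')[:,:,::-1];s=env.capture('scene')[:,:,::-1]
cv2.imwrite('pics/s5.png',s)
cv2.imwrite('pics/p5.png',cv2.resize(s[130:300,100:290],None,fx=3.5,fy=3.5,interpolation=cv2.INTER_CUBIC))"
```

```text
shift [ 0.3 -0.9  4.3] turn [-0.    -0.    -0.001]
axes [[-0.14, 0.99, -0.0], [0.99, 0.14, -0.0], [0.0, -0.0, -1.0]] t 7.15 p [0.5949 0.0468 0.2893] F [ 0.59  0.26 -2.6 ] w 0.1498450268027537 j [-0.05  0.12  1.52 -0.    1.51 -0.19]
```

View pics/p5.png

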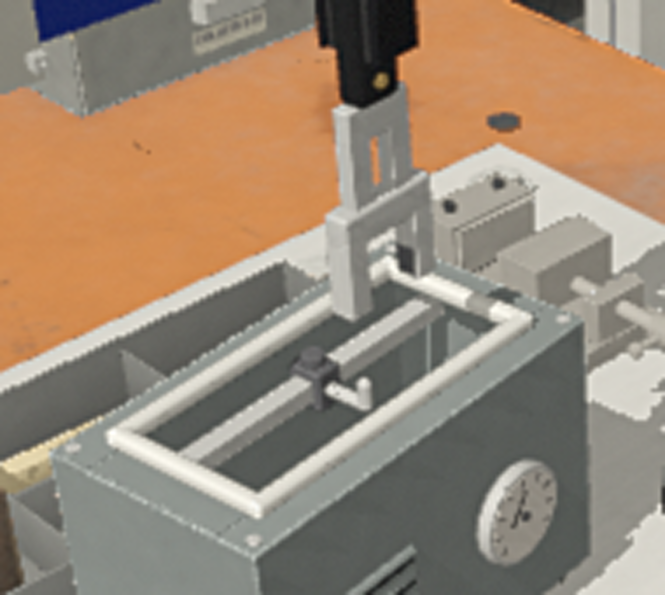

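```bash
cat > g.py <<'E'
from fit import *
s=env.sense();p=s["eef_pos"]
z0=p[2]-.107
k=lambda u,v:(u/3.5+100,v/3.5+130)
O=[("scene",(-.006,.025,z0),k(355,319)),("scene",(.006,.025,z0),k(333,304)),("scene",(-.006,.025,z0+.046),k(350,220)),("scene",(-.006,-.025,z0+.046),k(430,174)),("scene",(.006,.025,z0+.046),k(327,210))]
def r(q):return np.concatenate([proj("scene",w(q[:3],[(l[0],l[1],l[2]+q[3])]))[0]-uv for n,l,uv in O])
a=least_squares(r,[p[0],p[1],.139,0]);print("gauge",a.x.round(4),p,r(a.x).round(1))
# hook tip, scene only, solve y in cabinet & x offset
c=[.6083,.067,.139]
for z,x,uv in((.131,-.001,k(365,380)),):
    f=lambda d:proj("scene",w(c,[(x+d[0],d[1],z)]))[0]-uv
    print("tip scene dx,y",least_squares(f,[0,0]).x)
    f=lambda d:proj("top",w(c,[(x+d[0],d[1],z)]))[0]-(262.3,178)
    print("tip top dx,y",least_squares(f,[0,0]).x)
E
python3 g.py
```

```text
gauge [ 0.6298  0.0194  0.1191 -0.0284] [0.59503333 0.04683466 0.28967097] [ 0.3 -0.9  0.6  0.6 -0.8  0.2  0.2 -0.3 -0.3  0.4]
tip scene dx,y [-0.00059274 -0.0161413 ]
tip top dx,y [ 0.00011903 -0.01866679]
```

```bash
cat >> g.py <<'E'
for zz in(0,-.002,.002):
    a=least_squares(lambda q:r([*q,zz]),[p[0],p[1],.139]);print(zz,a.x.round(4),r([*a.x,zz]).round(1))
print(r([p[0],p[1],.139,0]).round(1))
E
python3 g.py
```

```text
gauge [ 0.6298  0.0194  0.1191 -0.0284] [0.59503333 0.04683466 0.28967097] [ 0.3 -0.9  0.6  0.6 -0.8  0.2  0.2 -0.3 -0.3  0.4]
tip scene dx,y [-0.00059274 -0.0161413 ]
tip top dx,y [ 0.00011903 -0.01866679]
0 [0.5924 0.0478 0.1405] [ 0.4  0.3  0.2  1.8 -0.8 -0.3  1.1 -1.9 -0.9 -0.2]
-0.002 [0.595  0.0458 0.1389] [ 0.4  0.2  0.3  1.7 -0.8 -0.3  1.1 -1.8 -0.9 -0.1]
0.002 [0.5897 0.0498 0.1421] [ 0.4  0.4  0.2  1.9 -0.8 -0.4  1.2 -2.  -0.9 -0.2]
[-0.3 -0.7 -0.5  0.8 -1.5 -1.3  0.4 -2.8 -1.6 -1.2]
```

Emit:
servo_tool(
  targets=[
    [255, 0, 0, 8, 0, 0, 0],
    [255, 0, 0, 10, 0, 0, 0],
    [255, 0, 0, 10, 0, 0, 0],
    [255, 0, 0, 10, 0, 0, 0],
    [255, 0, 0, 10, 0, 0, 0],
    [255, 0, 0, 6, 0, 0, 0],
  ],
)

```text
t: 7.75
eef_pos: [0.5943, 0.0471, 0.233]
ee_rot: [-2.06, -2.369, 0.003]
force: [0.8, -0.3, -1.7]
width: 0.149
finger_force: 34.9
```

Emit:
servo_tool(
  targets=[
    [255, 0, 0, 8, 0, 0, 0],
    [255, 0, 0, 10, 0, 0, 0],
    [255, 0, 0, 10, 0, 0, 0],
    [255, 0, 0, 10, 0, 0, 0],
    [255, 0, 0, 10, 0, 0, 0],
    [255, 0, 0, 10, 0, 0, 0],
    [255, 0, 0, 3, 0, 0, 0],
    [255, 0, 0, 0, 0, 0, 0],
    [255, 0, 0, 0, 0, 0, 0],
    [255, 0, 0, 0, 0, 0, 0],
  ],
)

```text
t: 8.58
eef_pos: [0.5957, 0.0471, 0.1753]
ee_rot: [2.061, 2.37, 0.001]
force: [0.9, 0.1, -1.6]
width: 0.146
finger_force: 34.9
```

```bash
python3 -c "
from cab import *
to(cab(-.010,HY,.123),.139)
import cv2
s=env.capture('scene')[:,:,::-1]
cv2.imwrite('pics/p6.png',cv2.resize(s[160:290,130:290],None,fx=4.5,fy=4.5,interpolation=cv2.INTER_CUBIC))"
```

```text
shift [0.2 5.2 4.3] turn [0.001 0.    0.   ]
axes [[-0.14, 0.99, 0.0], [0.99, 0.14, -0.0], [-0.0, 0.0, -1.0]] t 8.5833 p [0.5957 0.0471 0.1753] F [ 0.88  0.05 -1.57] w 0.146287987106094 j [-0.05  0.19  1.65  0.    1.3  -0.19]
```

View pics/p6.png

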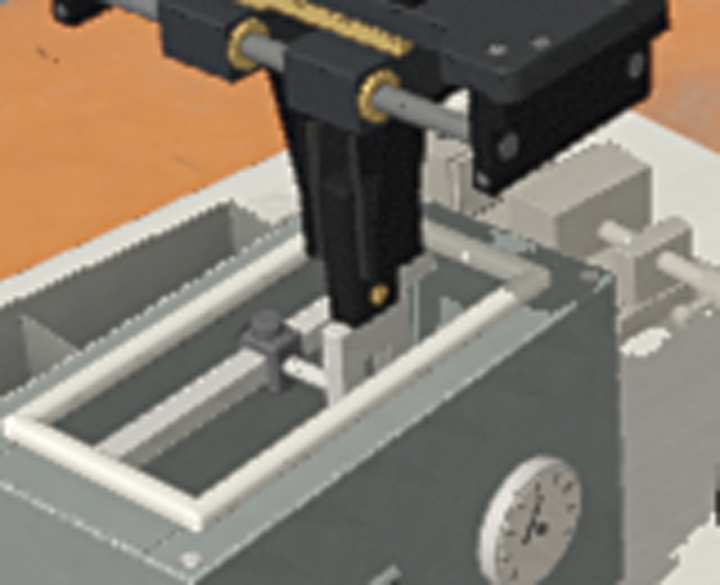

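Emit:
servo_tool(
  targets=[
    [255, 0, 0, 3, 0, 0, 0],
    [255, 0, 3, 1, 0, 0, 0],
    [255, 0, 2, 0, 0, 0, 0],
    [255, 0, 0, 0, 0, 0, 0],
    [255, 0, 0, 0, 0, 0, 0],
  ],
)

```text
t: 9.05
eef_pos: [0.6004, 0.0478, 0.1706]
ee_rot: [2.062, 2.37, 0.0]
force: [0.6, 0.4, -2.9]
width: 0.148
finger_force: 34.9
```

Emit:
servo_tool(
  targets=[
    [255, 0, 1, 0, 0, 0, 0],
    [255, 0, 1, 0, 0, 0, 0],
    [255, 0, 1, 0, 0, 0, 0],
    [255, 0, 0, 0, 0, 0, 0],
  ],
)

```text
t: 9.38
eef_pos: [0.6034, 0.0482, 0.1706]
ee_rot: [2.062, 2.37, 0.0]
force: [-0.4, 0.6, -2.5]
width: 0.145
finger_force: 34.9
```

Emit:
servo_tool(
  targets=[
    [255, 0, 1, 0, 0, 0, 0],
    [255, 0, 1, 0, 0, 0, 0],
    [255, 0, 0, 0, 0, 0, 0],
  ],
)

```text
t: 9.63
eef_pos: [0.6053, 0.0485, 0.1706]
ee_rot: [2.062, 2.37, 0.0]
force: [0.1, 0.4, -2.1]
width: 0.147
finger_force: 34.9
```

Emit:
servo_tool(
  targets=[
    [255, 0, 1, 0, 0, 0, 0],
    [255, 0, 1, 0, 0, 0, 0],
    [255, 0, 0, 0, 0, 0, 0],
  ],
)

```text
t: 9.88
eef_pos: [0.6073, 0.0488, 0.1706]
ee_rot: [2.062, 2.37, 0.0]
force: [0.4, -0.2, -2.1]
width: 0.147
finger_force: 34.9
```

Emit:
servo_tool(
  targets=[
    [255, 0, 1, 0, 0, 0, 0],
    [255, 0, 1, 0, 0, 0, 0],
    [255, 0, 0, 0, 0, 0, 0],
  ],
)

```text
t: 10.13
eef_pos: [0.6093, 0.049, 0.1706]
ee_rot: [2.062, 2.37, 0.0]
force: [-0.1, 0.4, -1.7]
width: 0.145
finger_force: 34.9
```

```bash
python3 -c "
from cab import *
to(cab(.0105,HY,.123),.139)"
```

```text
shift [ 0.1 12.  -0.4] turn [ 0. -0. -0.]
axes [[-0.14, 0.99, 0.0], [0.99, 0.14, 0.0], [0.0, 0.0, -1.0]] t 10.1333 p [0.6093 0.049  0.1706] F [-0.13  0.42 -1.68] w 0.14502198434944463 j [-0.05  0.23  1.62  0.    1.3  -0.19]
```

Emit:
servo_tool(
  targets=[
    [255, 1, 0, 0, 0, 0, 0],
    [255, 0, 0, 0, 0, 0, 0],
    [255, 0, 0, 0, 0, 0, 0],
  ],
)

```text
t: 10.38
eef_pos: [0.609, 0.05, 0.1706]
ee_rot: [2.062, 2.37, -0.0]
force: [-0.0, 0.3, -1.6]
width: 0.148
finger_force: 34.9
```

Emit:
servo_tool(
  targets=[
    [255, 1, 0, 0, 0, 0, 0],
    [255, 0, 0, 0, 0, 0, 0],
    [255, 0, 0, 0, 0, 0, 0],
  ],
)

```text
t: 10.63
eef_pos: [0.6089, 0.0505, 0.1705]
ee_rot: [2.062, 2.37, -0.001]
force: [-0.1, -3.0, -2.2]
width: 0.148
finger_force: 34.9
```

Emit:
servo_tool(
  targets=[
    [255, 0.7, 0, 0, 0, 0, 0],
    [255, 0, 0, 0, 0, 0, 0],
    [255, 0, 0, 0, 0, 0, 0],
  ],
)

```text
t: 10.88
eef_pos: [0.6089, 0.0508, 0.1706]
ee_rot: [2.061, 2.369, -0.002]
force: [-0.0, -4.9, -3.2]
width: 0.149
finger_force: 34.9
```

Emit:
servo_tool(
  targets=[
    [255, -1.5, 0, 0, 0, 0, 0],
    [255, -1.5, 0, 0, 0, 0, 0],
    [255, -1.5, 0, 0, 0, 0, 0],
    [255, 0, 0, 0, 0, 0, 0],
    [255, 0, 0, 0, 0, 0, 0],
  ],
)

```text
t: 11.3
eef_pos: [0.6093, 0.0475, 0.1705]
ee_rot: [-2.062, -2.37, -0.001]
force: [0.2, 0.3, -1.9]
width: 0.143
finger_force: 34.9
```

Emit:
servo_tool(
  targets=[
    [255, -1, 0, 0, 0, 0, 0],
    [255, 0, 0, 0, 0, 0, 0],
    [255, 0, 0, 0, 0, 0, 0],
  ],
)

```text
t: 11.55
eef_pos: [0.6095, 0.0463, 0.1705]
ee_rot: [-2.062, -2.37, -0.0]
force: [-0.1, 0.3, -2.2]
width: 0.149
finger_force: 34.9
```

Emit:
servo_tool(
  targets=[
    [255, -0.7, 0, 0, 0, 0, 0],
    [255, 0, 0, 0, 0, 0, 0],
    [255, 0, 0, 0, 0, 0, 0],
  ],
)

```text
t: 11.8
eef_pos: [0.6096, 0.0456, 0.1705]
ee_rot: [-2.062, -2.37, -0.0]
force: [-0.7, -0.3, -2.4]
width: 0.148
finger_force: 34.9
```

Emit:
servo_tool(
  targets=[
    [255, 1.2, 0, 0, 0, 0, 0],
    [255, 1.2, 0, 0, 0, 0, 0],
    [255, 0, 1.5, 0, 0, 0, 0],
    [255, 0, 1.5, 0, 0, 0, 0],
    [255, 0, 1.5, 0, 0, 0, 0],
    [255, 0, 1.5, 0, 0, 0, 0],
    [255, 0, 0, 0, 0, 0, 0],
  ],
)

```text
t: 12.38
eef_pos: [0.6156, 0.0488, 0.1706]
ee_rot: [2.062, 2.37, 0.0]
force: [-0.3, -0.0, -2.2]
width: 0.146
finger_force: 34.9
```

Emit:
servo_tool(
  targets=[
    [255, 0, 1.5, 0, 0, 0, 0],
    [255, 0, 1.5, 0, 0, 0, 0],
    [255, 0, 0, 0, 0, 0, 0],
  ],
)

```text
t: 12.63
eef_pos: [0.6184, 0.0492, 0.1705]
ee_rot: [2.062, 2.37, 0.0]
force: [-0.4, -0.0, -1.9]
width: 0.148
finger_force: 34.9
```

Emit:
servo_tool(
  targets=[
    [255, 0, 1.5, 0, 0, 0, 0],
    [255, 0, 1.5, 0, 0, 0, 0],
    [255, 0, 0, 0, 0, 0, 0],
  ],
)

```text
t: 12.88
eef_pos: [0.6214, 0.0496, 0.1706]
ee_rot: [2.062, 2.37, 0.0]
force: [0.5, -1.4, -2.3]
width: 0.146
finger_force: 34.9
```

Emit:
servo_tool(
  targets=[
    [255, 0, 1, 0, 0, 0, 0],
    [255, 0, 1, 0, 0, 0, 0],
    [255, 0, 0, 0, 0, 0, 0],
  ],
)

```text
t: 13.13
eef_pos: [0.6233, 0.0499, 0.1706]
ee_rot: [2.062, 2.37, 0.0]
force: [0.7, -0.2, -2.8]
width: 0.146
finger_force: 34.9
```

Emit:
servo_tool(
  targets=[
    [255, 0, 1, 0, 0, 0, 0],
    [255, 0, 0, 0, 0, 0, 0],
    [255, 0, 0, 0, 0, 0, 0],
  ],
)

```text
t: 13.38
eef_pos: [0.6242, 0.05, 0.1705]
ee_rot: [2.062, 2.37, 0.0]
force: [0.0, -0.3, -1.6]
width: 0.148
finger_force: 34.9
```

Emit:
servo_tool(
  targets=[
    [255, 0, 1, 0, 0, 0, 0],
    [255, 0, 0, 0, 0, 0, 0],
    [255, 0, 0, 0, 0, 0, 0],
  ],
)

```text
t: 13.63
eef_pos: [0.6251, 0.0501, 0.1705]
ee_rot: [2.062, 2.37, -0.0]
force: [0.1, -0.1, -1.9]
width: 0.141
finger_force: 34.9
```

Emit:
servo_tool(
  targets=[
    [255, 0, 1, 0, 0, 0, 0],
    [255, 0, 0, 0, 0, 0, 0],
    [255, 0, 0, 0, 0, 0, 0],
  ],
)

```text
t: 13.88
eef_pos: [0.6261, 0.0503, 0.1705]
ee_rot: [-2.062, -2.37, 0.0]
force: [0.1, 0.2, -2.6]
width: 0.148
finger_force: 34.9
```

Emit:
servo_tool(
  targets=[
    [255, 0, 0.8, 0, 0, 0, 0],
    [255, 0, 0, 0, 0, 0, 0],
    [255, 0, 0, 0, 0, 0, 0],
  ],
)

```text
t: 14.13
eef_pos: [0.6268, 0.0504, 0.1705]
ee_rot: [-2.062, -2.37, 0.0]
force: [-0.1, -0.3, -2.4]
width: 0.147
finger_force: 34.9
```

Emit:
servo_tool(
  targets=[
    [255, 0, 0.8, 0, 0, 0, 0],
    [255, 0, 0, 0, 0, 0, 0],
    [255, 0, 0, 0, 0, 0, 0],
  ],
)

```text
t: 14.38
eef_pos: [0.6272, 0.0505, 0.1704]
ee_rot: [-2.061, -2.37, 0.001]
force: [-1.9, -0.7, -1.0]
width: 0.148
finger_force: 35.0
```

Emit:
servo_tool(
  targets=[
    [255, 0, 0.8, 0, 0, 0, 0],
    [255, 0, 0, 0, 0, 0, 0],
    [255, 0, 0, 0, 0, 0, 0],
  ],
)

```text
t: 14.63
eef_pos: [0.6277, 0.0505, 0.1704]
ee_rot: [-2.061, -2.369, 0.002]
force: [-5.4, -1.0, 0.2]
width: 0.149
finger_force: 35.0
```

Emit:
servo_tool(
  targets=[
    [255, 0, -2.8, 0, 0, 0, 0],
    [255, 0, -3, 0, 0, 0, 0],
    [255, 0, 0, 3, 0, 0, 0],
    [255, 0, 0, 3, 0, 0, 0],
    [255, 0, 0, 3, 0, 0, 0],
    [255, 0, 0, 0, 0, 0, 0],
  ],
)

```text
t: 15.13
eef_pos: [0.6224, 0.0498, 0.1605]
ee_rot: [-2.061, -2.37, 0.001]
force: [-0.6, -0.0, -2.5]
width: 0.146
finger_force: 34.9
```

Emit:
servo_tool(
  targets=[
    [255, 0, 0, 2, 0, 0, 0],
    [255, 0, 0, 1, 0, 0, 0],
    [255, 0, 0, 0, 0, 0, 0],
  ],
)

```text
t: 15.38
eef_pos: [0.6226, 0.0498, 0.1582]
ee_rot: [-2.062, -2.37, 0.0]
force: [0.5, -0.2, -2.2]
width: 0.141
finger_force: 34.9
```

Emit:
servo_tool(
  targets=[
    [255, 0, 0, 1, 0, 0, 0],
    [255, 0, 0, 0, 0, 0, 0],
    [255, 0, 0, 0, 0, 0, 0],
  ],
)

```text
t: 15.63
eef_pos: [0.6227, 0.0498, 0.1575]
ee_rot: [-2.062, -2.37, -0.0]
force: [0.3, 0.4, -1.8]
width: 0.147
finger_force: 34.9
```

Emit:
servo_tool(
  targets=[
    [255, 0, 0, 0.8, 0, 0, 0],
    [255, 0, 0, 0, 0, 0, 0],
    [255, 0, 0, 0, 0, 0, 0],
  ],
)

```text
t: 15.88
eef_pos: [0.6227, 0.0498, 0.1567]
ee_rot: [-2.062, -2.37, 0.0]
force: [0.2, -0.4, -1.6]
width: 0.148
finger_force: 34.9
```

Emit:
servo_tool(
  targets=[
    [255, 0, 0, 0.7, 0, 0, 0],
    [255, 0, 0, 0, 0, 0, 0],
    [255, 0, 0, 0, 0, 0, 0],
  ],
)

```text
t: 16.13
eef_pos: [0.6229, 0.0498, 0.1564]
ee_rot: [2.062, 2.37, 0.0]
force: [-0.5, 0.9, 0.2]
width: 0.143
finger_force: 34.9
```

Emit:
servo_tool(
  targets=[
    [255, 0, 0, 0.7, 0, 0, 0],
    [255, 0, 0, 0, 0, 0, 0],
    [255, 0, 0, 0, 0, 0, 0],
  ],
)

```text
t: 16.38
eef_pos: [0.623, 0.0498, 0.1562]
ee_rot: [2.061, 2.37, 0.001]
force: [-2.8, 0.6, 5.1]
width: 0.144
finger_force: 35.0
```

Emit:
servo_tool(
  targets=[
    [255, 0, 0, 0.5, 0, 0, 0],
    [255, 0, 0, 0, 0, 0, 0],
    [255, 0, 0, 0, 0, 0, 0],
  ],
)

```text
t: 16.63
eef_pos: [0.623, 0.0498, 0.1561]
ee_rot: [2.061, 2.37, 0.001]
force: [-3.1, -0.6, 7.3]
width: 0.144
finger_force: 35.0
```

Emit:
servo_tool(
  targets=[
    [255, 0, 0, -1.2, 0, 0, 0],
    [255, 0, -1, 0, 0, 0, 0],
    [255, 0, -1.5, 0, 0, 0, 0],
    [255, 0, -1, 0, 0, 0, 0],
    [255, 0, 0, 0, 0, 0, 0],
  ],
)

```text
t: 17.05
eef_pos: [0.6197, 0.0493, 0.1563]
ee_rot: [2.061, 2.369, 0.001]
force: [2.3, 0.6, 1.2]
width: 0.147
finger_force: 34.9
```

Emit:
servo_tool(
  targets=[
    [255, 0, -1, 0, 0, 0, 0],
    [255, 0, 0, 0, 0, 0, 0],
    [255, 0, 0, 0, 0, 0, 0],
  ],
)

```text
t: 17.3
eef_pos: [0.6194, 0.0492, 0.1563]
ee_rot: [2.061, 2.369, 0.003]
force: [5.2, 0.7, 0.1]
width: 0.15
finger_force: 35.0
```

Emit:
servo_tool(
  targets=[
    [255, 0, -0.8, 0, 0, 0, 0],
    [255, 0, 0, 0, 0, 0, 0],
    [255, 0, 0, 0, 0, 0, 0],
  ],
)

```text
t: 17.55
eef_pos: [0.6192, 0.0492, 0.1564]
ee_rot: [2.06, 2.368, 0.005]
force: [7.2, 2.0, -1.7]
width: 0.143
finger_force: 35.0
```

Emit:
servo_tool(
  targets=[
    [255, 0, 0, 0, 0, 0, 0],
    [255, 0, 0, 0, 0, 0, 0],
    [255, 0, 1.5, 0, 0, 0, 0],
    [255, 0, 1.5, 0, 0, 0, 0],
    [255, 0, 0.5, 0.3, 0, 0, 0],
    [255, 0, 0, 0, 0, 0, 0],
    [255, 0, 0, 0, 0, 0, 0],
  ],
)

```text
t: 18.13
eef_pos: [0.6201, 0.0493, 0.1561]
ee_rot: [-2.061, -2.369, 0.003]
force: [-2.3, -1.4, 6.5]
width: 0.146
finger_force: 35.0
```

Emit:
servo_tool(
  targets=[
    [255, 0, 0, -0.8, 0, 0, 0],
    [255, 0, 0.5, 0, 0, 0, 0],
    [255, 0, 0, 0, 0, 0, 0],
  ],
)

```text
t: 18.38
eef_pos: [0.6203, 0.0495, 0.1562]
ee_rot: [-2.06, -2.369, 0.003]
force: [-4.4, -1.7, 4.0]
width: 0.145
finger_force: 35.0
```

Emit:
servo_tool(
  targets=[
    [255, 0, 0, -0.8, 0, 0, 0],
    [255, 0, 0, 0, 0, 0, 0],
    [255, 0, 0, 0, 0, 0, 0],
  ],
)

```text
t: 18.63
eef_pos: [0.6212, 0.0498, 0.1565]
ee_rot: [-2.061, -2.37, 0.0]
force: [0.5, 0.1, -2.2]
width: 0.144
finger_force: 34.9
```

```bash
python3 -c "
from cab import *
to(cab(.0105,HY,.108),.139)
import cv2
s=env.capture('scene')[:,:,::-1]
cv2.imwrite('pics/p7.png',cv2.resize(s[160:290,130:290],None,fx=4.5,fy=4.5,interpolation=cv2.INTER_CUBIC))"
```

```text
shift [1.1 0.1 0.5] turn [-0.001 -0.    -0.   ]
axes [[-0.14, 0.99, -0.0], [0.99, 0.14, 0.0], [0.0, -0.0, -1.0]] t 18.6333 p [0.6212 0.0498 0.1565] F [ 0.51  0.12 -2.21] w 0.144200506893682 j [-0.05  0.27  1.6   0.    1.28 -0.19]
```

View pics/p7.png

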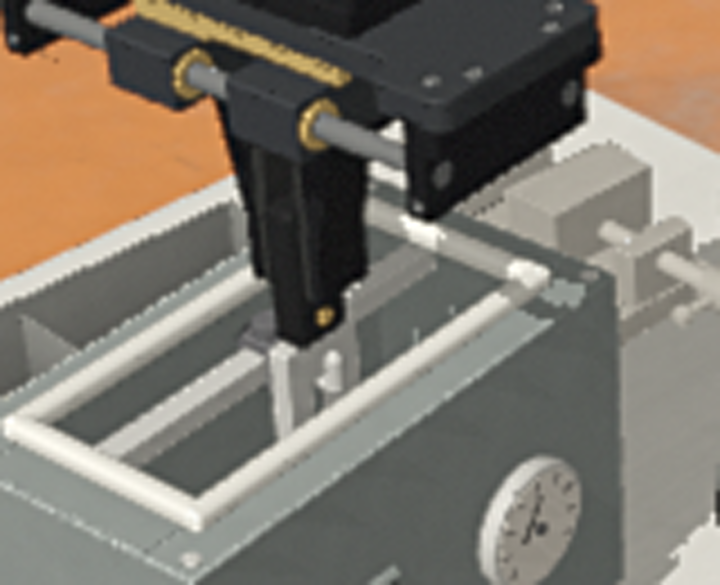

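Emit:
servo_tool(
  targets=[
    [255, 0, -1, -0.5, 0, 0, 0],
    [255, 0, -0.5, 0, 0, 0, 0],
    [255, 0, 0, 0, 0, 0, 0],
  ],
)

```text
t: 18.93
eef_pos: [0.6199, 0.0495, 0.1576]
ee_rot: [-2.062, -2.37, -0.0]
force: [0.4, 0.3, -1.8]
width: 0.146
finger_force: 34.9
```

Emit:
servo_tool(
  targets=[
    [255, 0, -0.8, 0, 0, 0, 0],
    [255, 0, 0, 0, 0, 0, 0],
    [255, 0, 0, 0, 0, 0, 0],
  ],
)

```text
t: 19.18
eef_pos: [0.6196, 0.0494, 0.158]
ee_rot: [2.061, 2.37, 0.002]
force: [3.1, 0.7, -4.2]
width: 0.148
finger_force: 34.9
```

Emit:
servo_tool(
  targets=[
    [255, 0, -0.8, 0, 0, 0, 0],
    [255, 0, 0, 0, 0, 0, 0],
    [255, 0, 0, 0, 0, 0, 0],
  ],
)

```text
t: 19.43
eef_pos: [0.6193, 0.0494, 0.158]
ee_rot: [2.061, 2.369, 0.003]
force: [6.1, 1.2, -5.2]
width: 0.148
finger_force: 35.0
```

Emit:
servo_tool(
  targets=[
    [255, 0, -0.8, 0, 0, 0, 0],
    [255, 0, 0, 0, 0, 0, 0],
    [255, 0, 0, 0, 0, 0, 0],
  ],
)

```text
t: 19.68
eef_pos: [0.6191, 0.0493, 0.1581]
ee_rot: [2.06, 2.368, 0.005]
force: [6.8, 2.5, -7.4]
width: 0.148
finger_force: 35.0
```

Emit:
servo_tool(
  targets=[
    [255, 0, 2, 0, 0, 0, 0],
    [255, 0, 2, 0, 0, 0, 0],
    [255, 0, 1, 0, 0, 0, 0],
    [255, 0, 0, 0, 0, 0, 0],
    [255, 0, 0, 0, 0, 0, 0],
  ],
)

```text
t: 20.1
eef_pos: [0.6222, 0.0497, 0.1577]
ee_rot: [-2.061, -2.37, 0.001]
force: [0.0, 0.5, -2.8]
width: 0.151
finger_force: 34.9
```

Emit:
servo_tool(
  targets=[
    [255, 0, 0, 0.6, 0, 0, 0],
    [255, 0, 0, 0.3, 0, 0, 0],
    [255, 0, 0, 0, 0, 0, 0],
  ],
)

```text
t: 20.35
eef_pos: [0.6223, 0.0498, 0.1568]
ee_rot: [-2.062, -2.37, 0.0]
force: [-0.1, 0.2, -2.1]
width: 0.147
finger_force: 34.9
```

Emit:
servo_tool(
  targets=[
    [150, 0, 0, 0, 0, 0, 0],
    [150, 0, 0, 0, 0, 0, 0],
    [150, 0, 0, 0, 0, 0, 0],
    [150, 0, 0, 0, 0, 0, 0],
    [150, 0, 0, 0, 0, 0, 0],
    [150, 0, 0, 0, 0, 0, 0],
    [150, 0, 0, 0, 0, 0, 0],
    [150, 0, 0, 0, 0, 0, 0],
  ],
)

```text
t: 21.02
eef_pos: [0.6225, 0.0498, 0.157]
ee_rot: [2.062, 2.37, 0.0]
force: [-0.3, 0.8, 0.4]
width: 0.412
finger_force: 0.0
```

```bash
python3 -c "
from cab import *
to(cab(.0105,HY,.108),.139)
import cv2
s=env.capture('scene')[:,:,::-1]
cv2.imwrite('pics/p8.png',cv2.resize(s[160:290,130:290],None,fx=4.5,fy=4.5,interpolation=cv2.INTER_CUBIC))"
```

```text
shift [ 1.2 -1.2  1. ] turn [0. 0. 0.]
axes [[-0.14, 0.99, 0.0], [0.99, 0.14, -0.0], [-0.0, 0.0, -1.0]] t 21.0167 p [0.6225 0.0498 0.157 ] F [-0.3   0.82  0.36] w 0.41215744634563833 j [-0.05  0.27  1.59 -0.    1.28 -0.19]
```

Opening is about 36 mm, so the fingers are clear of the handle. Next, straight up.

Emit:
servo_tool(
  targets=[
    [150, 0, 0, -4, 0, 0, 0],
    [150, 0, 0, -8, 0, 0, 0],
    [150, 0, 0, -12, 0, 0, 0],
    [150, 0, 0, -15, 0, 0, 0],
    [150, 0, 0, -15, 0, 0, 0],
    [150, 0, 0, -15, 0, 0, 0],
    [150, 0, 0, -15, 0, 0, 0],
    [150, 0, 0, -10, 0, 0, 0],
    [150, 0, 0, 0, 0, 0, 0],
    [150, 0, 0, 0, 0, 0, 0],
  ],
)

```text
t: 21.9
eef_pos: [0.623, 0.0498, 0.2521]
ee_rot: [2.061, 2.369, 0.002]
force: [-0.1, -0.5, 0.2]
width: 0.414
finger_force: 0.0
```

Emit:
servo_tool(
  targets=[
    [150, 0, 0, 0, 0, 0, 0],
    [150, 0, 0, 0, 0, 0, 0],
    [150, 0, 0, 0, 0, 0, 0],
    [150, 0, 0, 0, 0, 0, 0],
    [150, 0, 0, 0, 0, 0, 0],
    [150, 0, 0, 0, 0, 0, 0],
    [150, 0, 0, 0, 0, 0, 0],
    [150, 0, 0, 0, 0, 0, 0],
    [150, 0, 0, 0, 0, 0, 0],
    [150, 0, 0, 0, 0, 0, 0],
  ],
)

```text
t: 22.73
eef_pos: [0.6226, 0.0498, 0.251]
ee_rot: [2.062, 2.37, 0.0]
force: [0.6, 0.3, 0.1]
width: 0.411
finger_force: 0.0
```

```bash
python3 -c "
from cab import *
import cv2
s=env.capture('scene')[:,:,::-1]
cv2.imwrite('pics/p9.png',cv2.resize(s[160:290,130:290],None,fx=4.5,fy=4.5,interpolation=cv2.INTER_CUBIC))"
```

```text
(no output)
```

View pics/p9.png

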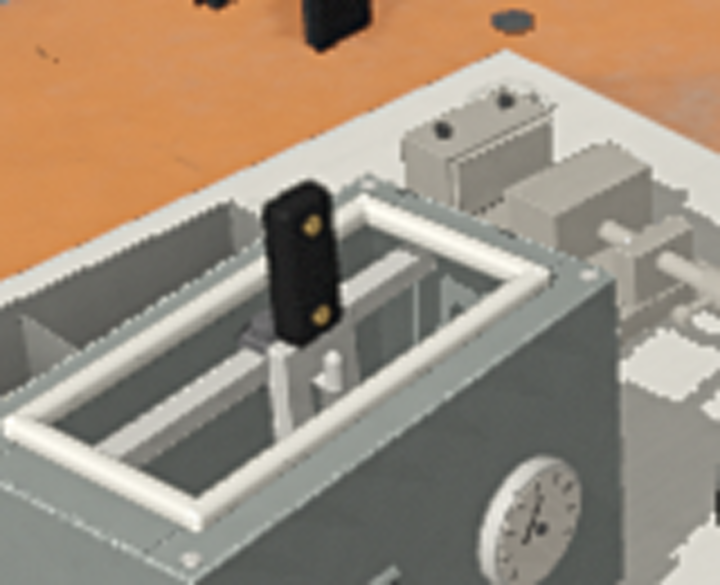

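Emit:
servo_tool(
  targets=[
    [150, 0, 0, 0, 0, 0, 0],
    [150, 0, 0, 0, 0, 0, 0],
    [150, 0, 0, 0, 0, 0, 0],
    [150, 0, 0, 0, 0, 0, 0],
    [150, 0, 0, 0, 0, 0, 0],
    [150, 0, 0, 0, 0, 0, 0],
    [150, 0, 0, 0, 0, 0, 0],
    [150, 0, 0, 0, 0, 0, 0],
    [150, 0, 0, 0, 0, 0, 0],
    [150, 0, 0, 0, 0, 0, 0],
  ],
)

```text
t: 23.62
eef_pos: [0.6225, 0.0498, 0.2509]
ee_rot: [-2.062, -2.37, -0.0]
force: [0.6, -0.2, -0.5]
width: 0.415
finger_force: 0.0
```

```bash
python3 -c "
from plant import env
import numpy as np
f=lambda:env.capture('scene')[195:260,185:215].astype(int)
a=f();b=[f() for _ in range(4)]
print([np.abs(x-a).mean() for x in b]); print(env.close_job())"
```

```text
[np.float64(0.78), np.float64(0.7871794871794872), np.float64(0.8174358974358974), np.float64(0.790940170940171)]
the job is handed in; nothing more can be done
None
```

The gauge hangs still on the hook inside the cabinet, let go, after being tugged forward against the hook's tip with about 7 N. I handed the job in at about 24 s; no verdict came back.

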